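Slide the gas drying stand back into its taped bay

ROBOT

A 6-joint arm with a two-finger parallel gripper is mounted at the origin on the work surface. World frame = base frame: x ahead of the robot, y to its left, z up, the work surface at z = 0. Lengths are in m, angles in rad, forces in N, time in s.
With the tool pointing down it reaches from about 0.375 to 0.925 m from the base axis. Payload 5.7 kg.
Tool frame: the origin (TCP) lies at the very end of the fingers, on their centre line; the grasp point (between the pads) lies 19 mm behind it (bot.pinch_z is the distance from the TCP to the grasp point, in m); x points along the fingers, z is the direction in which the jaws open and shut, and the axes are right-handed (so a half turn about x gives the same grasp; the last joint's range is limited). The gripper opens to 88 mm and grips with 3 to 60 N. Pads are 20 mm wide; open, the fingers measure 115 mm over their backs; the gripper's body (75 mm by 178 mm) begins 61 mm behind the grasp point.
Start: joints at [1.201, 0.359, 1.51, -0, 1.272, -0.115], TCP at [0.151, 0.581, 0.223] pointing down, gripper open.
Joint ranges: [-2.97, 2.97], [-1.01, 2.36], [0.21, 2.38], [-0.96, 4.11], [0.2, 2.71], [-2.98, 2.98]. Speed limits (rad/s): [2.39, 2.39, 3.14, 3.14, 3.14, 3.14].

INTERFACE

Orientations are given as a unit quaternion [x, y, z, w].
In Python, from cell import bot, imaging gives the robot as it stands. The module is installed in compiled form; this text tells all that it offers.
- The arm moves only by the tool move_arm, never from a script. Its argument "rows" is a list that holds one entry, the list of rows, each a list of 7 numbers: the shift along the tool's x, y, z normalised to -1 to 1, where 1 is 0.08 m, then the turn, a rotation vector about the tool's x, y, z normalised to -1 to 1, where 1 is 45 degrees, then the gripper command: -1 is shut, 1 is fully open, values between are in proportion. A call has 1 to 10 rows; each row is the pose to reach, as a shift and turn from the pose commanded when the call began, along the tool's axes at that moment; what a row does not reach only later rows make up. A row lasts 1/10 s, in which the tool goes at most 50 mm and 8.59 degrees, less where a joint would pass 70% of its speed; a pose out of reach is approached as far as the arm can. A call with a number of a shift or a turn outside -1 to 1 is refused whole. A call with a gripper value outside its range is refused whole. The fingers move at their own pace and stop on an object; "force" is the grip in N (left out, the last holds). Time passes only in rows, so rows that repeat a pose let the fingers close. It gives the time, the measured TCP pose, the force and the opening at its end, in the units of the state.
- bot.sense(): the state, without advancing time (a new reading comes with each control period).
- imaging.read_camera(name): name is "scene" or "top"; returns a dict with "frame" (420x560x3 uint8, blue, green, red), "depth" (420x560 float32, m along the optical axis (not along the pixel's ray), 0 where there is no reading), "fx", "fy", "cx", "cy" (pixels), "pose" (4x4, takes a point from camera to world coordinates). Camera axes: x right, y down, z forward; pixel columns grow to the right and rows downward; lengths in m; the calibration is good to about 2 mm. A picture is of the moment at which its call begins.
- bot.hand_in(): hands the job in, once; it reports no verdict.
Trained networks look in a picture, given as the dict that the camera call returned (one of the last four; its "shot" number tells which), for a name from the list of things; names that differ only in an ending like _2 or _b are one class to them, and where a whole thing is asked for, a point or a joint stands for the part that bears it (a point fixed in the world has none). Each returns a list of dicts, best first, with "p" (0 to 1); they miss things now and then, are a little off and sometimes report something else, mostly with a low value. They report only what shows in the picture. A call takes as long as a camera call.
- imaging.spot_in(picture, name): "xyz" ([x, y, z] in m, in world coordinates, good to about 4 mm: the middle of the surface that is visible of it).
- imaging.place_of(picture, name): "xyz" ([x, y, z] in m, in world coordinates, good to about 4 mm: a listed point, or the origin of a listed thing).
The state is a dict: "t": time; "joint_positions": joint angles; "dq": joint speeds; "joint_efforts": joint torques, N m; "eef_pos": TCP position; "orientation": TCP orientation; "force": force on the tool from outside, world axes, zero at the start; "wrist_torque": the same for the moment, N m; "width": opening from 0.0 (shut) to 1.0 (fully open).
Only numpy, scipy, OpenCV 4.12 (cv2) and the standard library are available. Lean on these libraries where they do the work, as an engineer would, in place of code of your own. Each camera call takes 0.05 s, during which the arm holds its last target. There are 200 camera calls.

TASK

The top-heavy gas drying stand with its two red-capped bottles has to go back to its place on the bench: push it along, low on its white base housing so that it slides upright and never tips, until its whole base stands inside the yellow tape outline. Only push it: do not lift it, and do not touch the grey metal bottle tray, the bottles or the flow meter above the white housing. Leave the amber bottle and the loose caps where they are.

Things in the scene. Friction and masses are not known exactly. Their poses are not given: they have to be found in the camera images.
- dryer: Loose top-heavy gas drying stand, 0.7 to 0.95 kg. White housing 150 mm along its x, 80 mm along its y, 6 to 115 mm above the bench, on 4 rubber feet set 10 mm in from the faces. Origin: centre of footprint on the bench; z up. Flat broad faces at y = +40 and -40 mm. Bench friction 0.5 to 0.7: pushed on a broad face it slides if pushed within 50 mm of the bench; near the housing top (90 mm) or higher it tips.
- dryer_top: The stand's upper part, fixed to it, same origin and axes, not to be touched: grey metal tray 134 x 64 mm (all of it set back 8 mm from the broad faces), 115 to 165 mm above the bench; two bead-filled glass bottles, 55 mm diameter, at x = +32 and -32 mm, red caps, top at 269 mm; black flow meter on the +x end, x = 67 to 87 mm, 26 mm wide, 123 to 228 mm high.
- dryer_corner0 (a point): White housing's bottom corner, 6 mm above its underside (the rubber feet); in the stand's own frame at x = +75 mm, y = +40 mm.
- dryer_corner1 (a point): White housing's bottom corner, 6 mm above its underside (the rubber feet); in the stand's own frame at x = +75 mm, y = -40 mm.
- dryer_corner2 (a point): White housing's bottom corner, 6 mm above its underside (the rubber feet); in the stand's own frame at x = -75 mm, y = -40 mm.
- dryer_corner3 (a point): White housing's bottom corner, 6 mm above its underside (the rubber feet); in the stand's own frame at x = -75 mm, y = +40 mm.
- bay: Flat yellow tape outline, 19 mm tape, on the black bench; clear inside 180 mm (its x) by 110 mm (its y). Origin: its centre. No obstacle, fixed; its x within 0.2 rad of the robot's x. The stand starts on its +y or -y side, 130 to 165 mm off along y, up to 25 mm off along x, a broad face towards it, turned up to 0.2 rad from it.
- solvent: Closed amber bottle with red cap, 68 mm diameter, 155 mm tall, loose, standing on the other side of the outline from the drying stand. Origin: centre of its underside. To be left alone.
- blue_cap: Large blue ribbed screw cap lying open side up beyond the outline, 50 mm diameter, 25 mm tall, loose. Origin: centre of its underside. To be left alone.
- vial_cap_a: Small dark blue vial cap beyond the outline, 24 mm diameter, 15 mm tall, loose. Origin: centre of its underside. To be left alone.
- vial_cap_b: Small lime green vial cap beyond the outline, 24 mm diameter, 15 mm tall, loose. Origin: centre of its underside. To be left alone.

How it is judged:
By the outcome, as a careful person would: the job done as asked, in the order asked, and still so for the second after the job is handed in, with the robot touching nothing.
It also fails if it takes over 45 s, if anything falls off the work surface, if the arm or the gripper's body presses on something with over 40 N, if the wrist force passes 120 N, or if a joint passes its speed limit or range.

## Working session

There is one attempt and no reset: what is moved stays moved. The work goes in short steps, Python scripts to look and compute and a tool call to move; the robot and the scene stay as the last step left them, time stands still between calls to the robot, and variables do not carry over. Pictures are saved under pics/ and viewed, about 8 in all and at most 12, crops included, and the job is handed in when it is done.

Besides the shell and the picture viewer there is one more tool, called after "Call:" as a command line: name --argument value ..., lists and objects as JSON in quotes. move_arm: Moves the arm, as the interface text tells. Scaled input: -1 to 1 covers 0.08 m each way for a shift and 45 degrees each way for a turn. Its arguments: {"type":"object","properties":{"rows":{"type":"array"},"force":{"type":"number"}},"required":["rows"]}

```bash
mkdir -p pics
cat > h.py <<'E'
import numpy as np, cv2
from cell import bot, imaging
def look(names=(),save=None,cams=("top","scene")):
    out={}
    for c in cams:
        p=imaging.read_camera(c); out[c]=p
        if save: cv2.imwrite(f"pics/{save}_{c}.png",p["frame"])
        for n in names:
            r=imaging.place_of(p,n)
            print(c,n,[(np.round(d["xyz"],3).tolist(),round(d["p"],2)) for d in r[:2]])
    return out
def ray_plane(p,u,v,z):
    d=p["pose"][:3,:3]@np.array([(u-p["cx"])/p["fx"],(v-p["cy"])/p["fy"],1]); o=p["pose"][:3,3]
    return o+d*(z-o[2])/d[2]
E
python3 - <<'E'
from h import *
o=look(["dryer","dryer_corner0","dryer_corner1","dryer_corner2","dryer_corner3","bay","solvent","blue_cap","vial_cap_a"],"a")
for c in o: print(c,o[c]["fx"],np.round(o[c]["pose"],3).tolist())
s=bot.sense();print(s)
E
```

```text
top dryer [([0.546, 0.178, 0.002], 0.76), ([0.695, -0.072, 0.002], 0.6)]
top dryer_corner0 [([0.609, 0.123, 0.006], 0.98), ([0.462, 0.155, 0.004], 0.9)]
top dryer_corner1 [([0.609, 0.123, 0.006], 0.98), ([0.462, 0.155, 0.004], 0.9)]
top dryer_corner2 [([0.609, 0.123, 0.006], 0.98), ([0.462, 0.155, 0.004], 0.9)]
top dryer_corner3 [([0.609, 0.123, 0.006], 0.98), ([0.462, 0.155, 0.004], 0.9)]
top bay []
top solvent [([0.528, -0.102, -0.003], 0.55)]
top blue_cap []
top vial_cap_a [([0.693, 0.037, 0.002], 0.57), ([0.694, -0.072, 0.002], 0.46)]
scene dryer [([0.545, 0.176, -0.002], 0.72)]
scene dryer_corner0 [([0.466, 0.152, 0.009], 0.74), ([0.613, 0.121, 0.008], 0.69)]
scene dryer_corner1 [([0.466, 0.152, 0.009], 0.74), ([0.613, 0.121, 0.008], 0.69)]
scene dryer_corner2 [([0.466, 0.152, 0.009], 0.74), ([0.613, 0.121, 0.008], 0.69)]
scene dryer_corner3 [([0.466, 0.152, 0.009], 0.74), ([0.613, 0.121, 0.008], 0.69)]
scene bay [([0.696, 0.036, 0.002], 0.57)]
scene solvent [([0.523, -0.1, 0.0], 0.97)]
scene blue_cap [([0.709, 0.156, 0.0], 0.85)]
scene vial_cap_a [([0.693, -0.078, 0.002], 0.73)
[... 300 characters left out ...]
, 0.0, 1.0]]
{'t': 1.0, 'joint_positions': array([ 1.20090950e+00,  3.58782459e-01,  1.51039543e+00,  2.06928238e-05,
        1.27248349e+00, -1.15102208e-01]), 'dq': array([ 1.00383979e-03,  9.73850140e-04,  5.24944032e-04, -1.64762245e-03,
       -4.71940757e-04, -1.70795119e-05]), 'joint_efforts': array([ 6.70932714e-04, -5.15343475e+01, -2.71130776e+01,  6.75022742e-02,
        2.48726882e-02, -3.18318973e-05]), 'eef_pos': array([0.15121595, 0.58061061, 0.22263497]), 'orientation': array([-0.43242914,  0.55949802,  0.43241601,  0.55944919]), 'force': array([-0.18791621,  0.35161942, -0.32044903]), 'wrist_torque': array([-0.03976185,  0.03723054,  0.03217419]), 'width': 1.002743332659501}
```

View pics/a_top.png

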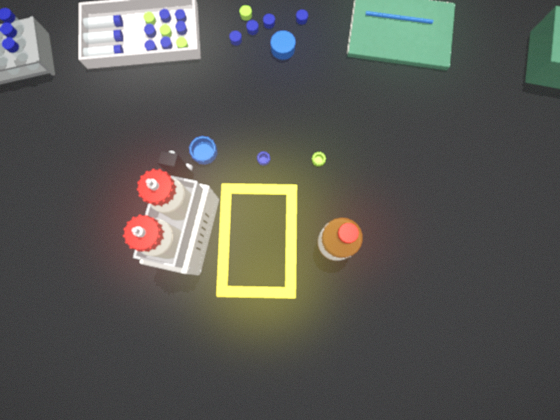

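View pics/a_scene.png

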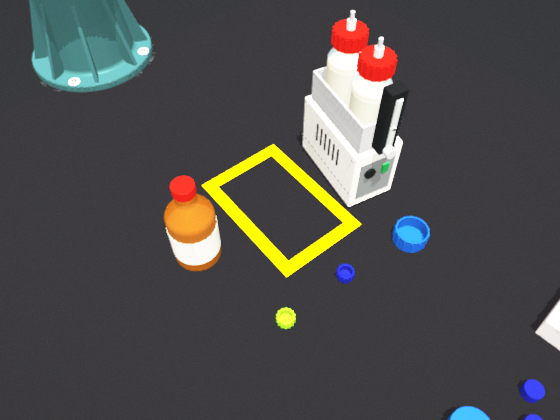

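The top view shows the stand left of the tape (px 130–215, 175–275), flow meter towards +x and the tape outline at px 218–298, 184–298. The amber bottle is on its right, and the caps are above it. The scene view agrees. Next I'll measure the tape.

```bash
cat >> h.py <<'E'
def bay(p):
    hsv=cv2.cvtColor(p["frame"],cv2.COLOR_BGR2HSV)
    m=cv2.inRange(hsv,(24,150,140),(36,255,255))
    v,u=np.nonzero(m); P=np.array([ray_plane(p,a,b,0.0)[:2] for a,b in zip(u,v)])
    k=(abs(P[:,0]-.5)<.15)&(abs(P[:,1]-.03)<.12); P=P[k]
    r=cv2.minAreaRect((P*1000).astype(np.float32)); return r,cv2.boxPoints(r)
E
python3 - <<'E'
from h import *
o=look()
for c in o: r,b=bay(o[c]); print(c,r,b.round(0).tolist())
E
```

```text
top ((523.2784423828125, 25.268571853637695), (95.61653900146484, 198.9022979736328), 89.39715576171875) [[423.0, -21.0], [622.0, -24.0], [623.0, 72.0], [424.0, 74.0]]
scene ((533.3592529296875, 46.949989318847656), (149.95816040039062, 220.5310516357422), 89.37264251708984) [[422.0, -27.0], [643.0, -29.0], [644.0, 121.0], [424.0, 123.0]]
```

Run:
```python
from h import *
p=imaging.read_camera("top"); h=cv2.cvtColor(p["frame"],cv2.COLOR_BGR2HSV)
print(p["frame"][240,210:305:3].tolist()); print(h[240,221],h[290,260])
for u,v in [(218,184),(297,184),(297,298),(217,298)]: print(ray_plane(p,u,v,0))
m=cv2.inRange(h,(20,120,180),(40,255,255)); m[:170]=0;m[:,:212]=0;m[:,310:]=0; cs,_=cv2.findContours(m,cv2.RETR_CCOMP,2)
for c in cs:
    if cv2.contourArea(c)>1000:
        P=np.array([ray_plane(p,a,b,0)[:2]*1000 for a,b in c[:,0]],np.float32); r=cv2.minAreaRect(P); print(r,cv2.boxPoints(r).round().tolist())
```

```text
[[98, 126, 132], [97, 128, 134], [94, 125, 131], [125, 255, 255], [142, 255, 255], [143, 255, 255], [137, 255, 255], [88, 128, 132], [87, 128, 131], [82, 125, 130], [83, 127, 131], [83, 130, 133], [81, 127, 132], [82, 127, 132], [82, 128, 133], [80, 130, 132], [79, 129, 131], [77, 127, 131], [80, 128, 129], [75, 125, 129], [77, 125, 129], [79, 127, 132], [75, 123, 128], [74, 123, 126], [77, 125, 128], [93, 197, 202], [151, 255, 255], [148, 255, 255], [149, 255, 255], [76, 121, 127], [76, 119, 122], [75, 116, 123]]
[ 30 111 255] [ 30 115 255]
[0.64232532 0.12749142 0.        ]
[ 0.64335747 -0.0289954   0.        ]
[ 0.42356174 -0.02897484  0.        ]
[0.42202658 0.12102837 0.        ]
((532.4774780273438, 48.15052032470703), (112.51393127441406, 185.16598510742188), 89.10779571533203) [[439.0, -7.0], [624.0, -10.0], [626.0, 103.0], [441.0, 106.0]]
((534.0892333984375, 47.68297576904297), (110.36225891113281, 180.37841796875), 89.44223022460938) [[443.0, -7.0], [624.0, -8.0], [625.0, 102.0], [444.0, 104.0]]
((534.2185668945312, 47.75102233886719), (151.52047729492188, 221.51611328125), 89.43186950683594) [[423.0, -27.0], [644.0, -29.0], [646.0, 122.0], [424.0, 125.0]]
((534.6943359375, 47.96466827392578), (219.9966278076172, 150.05235290527344), 0.022099100053310394) [[425.0, 123.0], [425.0, -27.0], [645.0, -27.0], [645.0, 123.0]]
```

```bash
cat >> h.py <<'E'
from scipy.spatial.transform import Rotation as R
def pose(psi,th,pos,sg):
    c,s=np.cos(psi),np.sin(psi); ex=np.array([c,s,0]);ey=np.array([-s,c,0])
    x=-np.sin(th)*ey-np.cos(th)*np.array([0,0,1]); z=sg*ex; y=np.cross(z,x)
    return R.from_matrix(np.c_[x,y,z]),np.array(pos)
def rel(cur,tgt):
    (Rc,pc),(Rt,pt)=cur,tgt
    return np.r_[Rc.inv().apply(pt-pc)/.08,(Rc.inv()*Rt).as_rotvec()/np.radians(45)].round(3)
def now():
    s=bot.sense(); return R.from_quat(s["orientation"]),np.array(s["eef_pos"])
E
python3 - <<'E'
from h import *
c=now(); print(c[0].as_matrix().round(3))
for sg in (1,-1):
    T=pose(-.21,np.radians(45),[.564,.28,.10],sg); print(sg,rel(c,T), T[0].as_matrix().round(2).tolist())
E
```

```text
[[-0.    -0.968  0.252]
 [-0.     0.252  0.968]
 [-1.     0.    -0.   ]]
1 [ 1.533 -5.94  -2.336  1.834  0.76  -0.794] [[-0.15, 0.15, 0.98], [-0.69, 0.69, -0.21], [-0.71, -0.71, -0.0]]
-1 [ 1.533 -5.94  -2.336 -1.94   0.804  0.768] [[-0.15, -0.15, -0.98], [-0.69, -0.69, 0.21], [-0.71, 0.71, 0.0]]
```

Call:
move_arm --rows '[[[0,-0.5,-0.2,0,0,0,1],[0,-1,-0.4,0,0,0,1],[0,-1,-0.4,0,0,0,1]]]'

```text
t: 1.45
eef_pos: [0.2238, 0.527, 0.2226]
orientation: [-0.432, 0.56, 0.431, 0.56]
force: [-0.0, 1.4, 0.2]
width: 1.005
```

Call:
move_arm --rows '[[[0,-0.5,-0.2,0,0,0,1],[0,-1,-0.4,0,0,0,1],[0,-1,-0.4,0,0,0,1]]]'

```text
t: 1.75
eef_pos: [0.293, 0.4765, 0.2227]
orientation: [-0.432, 0.56, 0.431, 0.561]
force: [-0.9, 0.8, -0.2]
width: 1.0
```

Call:
move_arm --rows '[[[0,-0.5,-0.2,0,0,0,1],[0,-1,-0.4,0,0,0,1],[0,-1,-0.4,0,0,0,1]]]'

```text
t: 2.05
eef_pos: [0.3621, 0.4259, 0.2228]
orientation: [-0.432, 0.56, 0.431, 0.561]
force: [-1.1, 0.1, -0.2]
width: 0.996
```

Call:
move_arm --rows '[[[0,-0.3,0,0.18,0,0,1],[0,-0.5,0,0.36,0,0,1],[0,-0.5,0,0.54,0,0,1],[0,-0.5,0,0.72,0,0,1],[0,-0.5,0,0.9,0,0,1],[0,-0.5,0,0.9,0,0,1]]]'

```text
t: 2.65
eef_pos: [0.3967, 0.4185, 0.2226]
orientation: [-0.212, 0.675, 0.212, 0.674]
force: [0.4, -0.9, -0.5]
width: 0.998
```

Run:
```python
from h import *
c=now(); s=bot.sense(); print(s["t"],c[1],s["joint_positions"].round(2),s["force"])
T=pose(-.21,np.radians(45),[.564,.32,.10],1); print(rel(c,T))
T=pose(-.21,np.radians(45),c[1],1); print(rel(c,T))
```

```text
2.65 [0.39669895 0.41848571 0.22259178] [0.69 0.33 1.56 0.   1.25 0.08] [ 0.38195542 -0.92653895 -0.46888148]
[ 1.53  -2.207  1.013  0.987  0.408 -0.943]
[ 0.     0.     0.     0.987  0.408 -0.943]
```

Call:
move_arm --rows '[[[0,-0.2,0.1,0.12,0.05,-0.12,1],[0,-0.4,0.2,0.25,0.1,-0.24,1],[0,-0.6,0.3,0.37,0.15,-0.35,1],[0,-0.8,0.4,0.49,0.2,-0.47,1],[0,-1,0.5,0.62,0.25,-0.59,1],[0,-1,0.5,0.74,0.31,-0.71,1],[0,-1,0.5,0.86,0.36,-0.83,1],[0,-1,0.5,0.987,0.408,-0.943,1],[0,-1,0.5,0.987,0.408,-0.943,1]]]'

```text
t: 3.55
eef_pos: [0.4757, 0.3758, 0.2185]
orientation: [-0.204, 0.679, -0.337, 0.62]
force: [-0.5, 0.7, -0.5]
width: 0.995
```

Run:
```python
from h import *
c=now(); s=bot.sense(); print(s["t"],c[1],s["joint_positions"].round(2),s["force"])
for z in (.1,.025):
  T=pose(-.21,np.radians(45),[.568,.285,z],1); print(rel(c,T))
```

```text
3.55 [0.47569418 0.37581796 0.21850815] [ 0.79  0.79  1.01 -0.43  2.01  0.95] [-0.48265617  0.68064216 -0.47193508]
[ 1.659e+00  4.340e-01  1.369e+00  7.000e-03 -1.000e-03  7.000e-03]
[ 2.319e+00  1.100e+00  1.373e+00  7.000e-03 -1.000e-03  7.000e-03]
```

Call:
move_arm --rows '[[[0.3,0.3,0.3,0,0,0,1],[0.6,0.6,0.6,0,0,0,1],[0.8,0.7,0.8,0,0,0,1],[0.8,0.7,0.8,0,0,0,1]]]'

```text
t: 3.95
eef_pos: [0.5381, 0.3535, 0.1358]
orientation: [-0.202, 0.679, -0.338, 0.62]
force: [-0.8, -0.8, 0.0]
width: 1.0
```

Call:
move_arm --rows '[[[0.3,0.2,0.3,0,0,0,1],[0.6,0.4,0.57,0,0,0,1],[0.8,0.4,0.57,0,0,0,1],[0.8,0.4,0.57,0,0,0,1]]]'

```text
t: 4.35
eef_pos: [0.5768, 0.3227, 0.0702]
orientation: [-0.202, 0.679, -0.338, 0.62]
force: [-0.1, 0.5, 0.1]
width: 1.003
```

Run:
```python
from h import *
c=now(); s=bot.sense(); print(s["t"],c[1],s["joint_positions"].round(2),s["force"])
for y in (.285,.25):
  T=pose(-.21,np.radians(45),[.568-(.285-y)*.213,y,.025],1); print(rel(c,T))
look(["dryer","dryer_corner0"],"b")
```

```text
4.35 [0.57681344 0.32271769 0.07024677] [ 0.67  0.97  1.   -0.48  1.8   0.92] [-0.09655527  0.46644187  0.08096893]
[ 0.742  0.059 -0.008  0.002 -0.001  0.002]
[ 1.059e+00 -2.570e-01 -9.000e-03  2.000e-03 -1.000e-03  2.000e-03]
top dryer [([0.548, 0.179, -0.0], 0.89)]
top dryer_corner0 [([0.462, 0.155, 0.004], 0.95), ([0.611, 0.128, 0.005], 0.57)]
scene dryer []
scene dryer_corner0 [([0.466, 0.156, 0.008], 0.88), ([0.627, 0.2, 0.005], 0.84)]
```

Call:
move_arm --rows '[[[0.3,0.02,0,0,0,0,1],[0.6,0.04,0,0,0,0,1],[0.74,0.06,0,0,0,0,1],[0.74,0.06,0,0,0,0,1]]]'

```text
t: 5.05
eef_pos: [0.5692, 0.2854, 0.0241]
orientation: [-0.202, 0.678, -0.338, 0.621]
force: [-0.3, -0.6, 0.0]
width: 0.998
```

Run:
```python
from h import *
c=now(); s=bot.sense(); print(s["t"],c[1],s["joint_positions"].round(2),s["force"])
o=look((),"c")
a=o["scene"]["frame"][0:250,200:500]; b=o["top"]["frame"][130:330,60:340]
cv2.imwrite("pics/c.png",np.hstack([cv2.resize(a,(420,350)),cv2.resize(b,(380,350))]))
```

```text
5.05 [0.5691667  0.28543771 0.02414528] [ 0.64  0.98  1.1  -0.49  1.68  0.95] [-0.32945331 -0.64011122  0.04687015]
```

View pics/c.png

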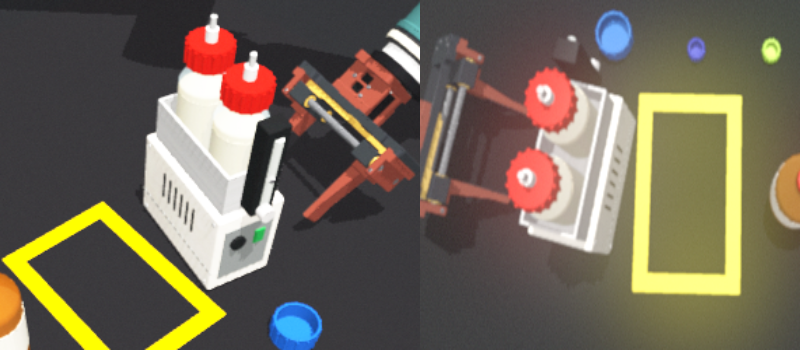

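Run:
```python
from h import *
c=now(); th=np.radians(45)
def tcp(o,psi,g=0): return pose(psi,th,[o[0]-np.sin(psi)*(.047+g),o[1]+np.cos(psi)*(.047+g),.024],1)
A=tcp((.546,.177),-.21,.004); print(rel(c,A))
K=[((.546,.177),-.21),((.538,.13),-.145),((.534,.09),-.07),((.534,.0475),-.008)]
p=A
for k in K[1:]:
    q=tcp(*k); print(q[1].round(3),rel(p,q)); p=q
```

```text
[ 0.557 -0.533 -0.013 -0.     0.002 -0.001]
[0.545 0.177 0.024] [ 0.457 -0.457 -0.013 -0.059 -0.059  0.   ]
[0.537 0.137 0.024] [ 0.356 -0.356 -0.021 -0.068 -0.068 -0.   ]
[0.534 0.094 0.024] [ 0.376 -0.376  0.001 -0.056 -0.056  0.   ]
```

Call:
move_arm --rows '[[[0.1,-0.1,0,0,0,0,1],[0.2,-0.2,0,0,0,0,1],[0.3,-0.29,0,0,0,0,1],[0.4,-0.38,0,0,0,0,1],[0.48,-0.46,-0.01,0,0,0,1],[0.52,-0.5,-0.01,0,0,0,1],[0.55,-0.53,-0.01,0,0,0,1],[0.55,-0.53,-0.01,0,0,0,1]]]'

```text
t: 5.95
eef_pos: [0.5565, 0.2263, 0.0237]
orientation: [-0.201, 0.678, -0.338, 0.622]
force: [-0.1, -0.3, -0.1]
width: 1.002
```

Call:
move_arm --rows '[[[0.03,-0.03,0,0,0,0,1],[0.07,-0.07,0,-0.01,-0.01,0,1],[0.12,-0.12,0,-0.015,-0.015,0,1],[0.17,-0.17,0,-0.02,-0.02,0,1],[0.22,-0.22,-0.01,-0.025,-0.025,0,1],[0.27,-0.27,-0.01,-0.03,-0.03,0,1],[0.32,-0.32,-0.01,-0.04,-0.04,0,1],[0.37,-0.37,-0.01,-0.045,-0.045,0,1],[0.42,-0.42,-0.01,-0.055,-0.055,0,1],[0.45,-0.45,-0.01,-0.06,-0.06,0,1]]]'

```text
t: 6.95
eef_pos: [0.5448, 0.1763, 0.0236]
orientation: [-0.224, 0.671, -0.317, 0.632]
force: [0.7, 4.0, 0.2]
width: 1.001
```

Run:
```python
from h import *
c=now(); s=bot.sense(); print(s["t"],c[1],s["joint_positions"].round(2),s["force"])
o=look(["dryer","dryer_corner0"],"d")
a=o["scene"]["frame"][0:250,150:450]; b=o["top"]["frame"][130:330,60:340]
cv2.imwrite("pics/d.png",np.hstack([cv2.resize(a,(420,350)),cv2.resize(b,(380,350))]))
```

```text
6.95 [0.54483622 0.17633129 0.02359899] [ 0.56  0.88  1.39 -0.58  1.46  0.94] [0.65348123 3.99952165 0.17101946]
top dryer [([0.539, 0.131, 0.0], 0.72)]
top dryer_corner0 [([0.603, 0.082, 0.004], 0.86), ([0.456, 0.099, 0.004], 0.86)]
scene dryer [([0.539, 0.127, -0.0], 0.81)]
scene dryer_corner0 [([0.621, 0.159, 0.006], 0.96), ([0.608, 0.079, 0.009], 0.89)]
```

View pics/d.png

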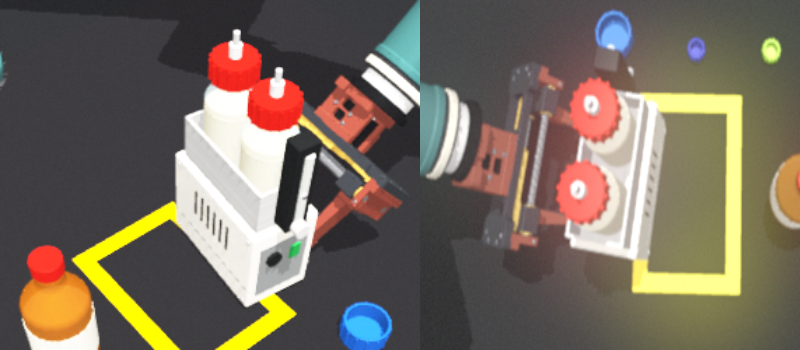

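The stand is upright on the model path at about (0.539, 0.130), with the gripper body clear of the bottles and a push force of 4 N. Continuing the push.

Call:
move_arm --rows '[[[0.03,-0.03,0,-0.005,-0.005,0,1],[0.07,-0.07,0,-0.01,-0.01,0,1],[0.11,-0.11,0,-0.02,-0.02,0,1],[0.15,-0.15,-0.01,-0.03,-0.03,0,1],[0.19,-0.19,-0.01,-0.035,-0.035,0,1],[0.23,-0.23,-0.01,-0.04,-0.04,0,1],[0.27,-0.27,-0.015,-0.05,-0.05,0,1],[0.31,-0.31,-0.02,-0.06,-0.06,0,1],[0.34,-0.34,-0.02,-0.065,-0.065,0,1],[0.35,-0.35,-0.02,-0.07,-0.07,0,1]]]'

```text
t: 8.25
eef_pos: [0.5376, 0.1375, 0.0237]
orientation: [-0.25, 0.662, -0.292, 0.644]
force: [0.1, 2.9, -1.0]
width: 0.999
```

Run:
```python
from h import *
c=now(); s=bot.sense(); print(s["t"],c[1],s["joint_positions"].round(2),s["force"])
o=look(["dryer","dryer_corner0"],"e")
for x in (.532,.534): print(rel(c,pose(-.008,np.radians(45),[x,.0945,.024],1)))
```

```text
8.25 [0.53762977 0.13753432 0.0236783 ] [ 0.53  0.84  1.51 -0.64  1.36  0.92] [ 0.09620747  2.87764788 -0.9931597 ]
top dryer [([0.535, 0.09, 0.002], 0.62)]
top dryer_corner0 [([0.454, 0.059, 0.005], 0.91), ([0.606, 0.046, 0.005], 0.76)]
scene dryer [([0.535, 0.091, -0.001], 0.98)]
scene dryer_corner0 [([0.46, 0.054, 0.004], 0.95), ([0.609, 0.048, 0.006], 0.91)]
[ 0.38  -0.385 -0.035 -0.051 -0.051  0.001]
[ 0.379 -0.384 -0.01  -0.051 -0.051  0.001]
```

Call:
move_arm --rows '[[[0.03,-0.03,0,-0.005,-0.005,0,1],[0.07,-0.07,0,-0.01,-0.01,0,1],[0.12,-0.12,0,-0.015,-0.015,0,1],[0.17,-0.17,-0.01,-0.02,-0.02,0,1],[0.22,-0.22,-0.01,-0.03,-0.03,0,1],[0.27,-0.27,-0.01,-0.035,-0.035,0,1],[0.31,-0.31,-0.01,-0.04,-0.04,0,1],[0.34,-0.34,-0.01,-0.045,-0.045,0,1],[0.36,-0.36,-0.01,-0.05,-0.05,0,1],[0.37,-0.37,-0.01,-0.05,-0.05,0,1]]]'

```text
t: 9.55
eef_pos: [0.5343, 0.0961, 0.0236]
orientation: [-0.268, 0.654, -0.274, 0.652]
force: [0.1, 3.9, -0.8]
width: 1.004
```

Run:
```python
from h import *
c=now(); s=bot.sense(); print(s["t"],c[1],s["joint_positions"].round(2),s["force"])
o=look(["dryer","dryer_corner0","solvent"],"f")
a=o["scene"]["frame"][50:300,150:450]; b=o["top"]["frame"][130:330,120:400]
cv2.imwrite("pics/f.png",np.hstack([cv2.resize(a,(420,350)),cv2.resize(b,(380,350))]))
```

```text
9.55 [0.53426349 0.09607354 0.02364896] [ 0.49  0.8   1.61 -0.71  1.27  0.91] [ 0.08561309  3.86100446 -0.81518878]
top dryer [([0.532, 0.048, -0.002], 0.82), ([0.454, 0.012, 0.004], 0.29)]
top dryer_corner0 [([0.457, 0.011, 0.003], 0.64)]
top solvent [([0.529, -0.102, -0.006], 0.88)]
scene dryer [([0.535, 0.048, 0.001], 0.8)]
scene dryer_corner0 [([0.461, 0.01, 0.006], 0.91), ([0.608, 0.007, 0.007], 0.89)]
scene solvent [([0.525, -0.103, -0.0], 0.95)]
```

View pics/f.png

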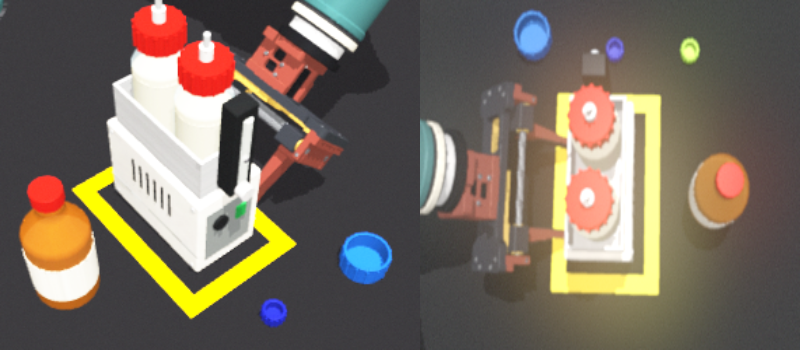

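The stand is upright with dark bench visible all round its base inside the tape. Measured centre is about (0.534, 0.048) against the bay's (0.534, 0.048). Backing off the way I came.

Call:
move_arm --rows '[[[-0.05,0.05,0,0,0,0,1],[-0.2,0.2,0,0,0,0,1],[-0.4,0.4,0,0,0,0,1],[-0.6,0.6,0,0,0,0,1],[-0.8,0.8,0,0,0,0,1],[-0.8,0.8,0,0,0,0,1]]]'

```text
t: 10.55
eef_pos: [0.5361, 0.1908, 0.0234]
orientation: [-0.268, 0.654, -0.272, 0.653]
force: [-0.1, -1.1, 1.0]
width: 0.997
```

Run:
```python
from h import *
c=now(); s=bot.sense(); print(s["t"],c[1],s["force"])
o=look(["dryer","dryer_corner0","solvent","blue_cap"],"g")
a=o["scene"]["frame"][50:300,150:450]; b=o["top"]["frame"][130:330,120:400]
cv2.imwrite("pics/g.png",np.hstack([cv2.resize(a,(420,350)),cv2.resize(b,(380,350))]))
```

```text
10.55 [0.53610415 0.19080582 0.0233827 ] [-0.05642156 -1.10252163  0.95497186]
top dryer [([0.533, 0.045, 0.002], 0.91)]
top dryer_corner0 [([0.457, 0.01, 0.005], 0.7)]
top solvent [([0.531, -0.101, -0.004], 0.55)]
top blue_cap [([0.713, 0.159, -0.0], 0.95)]
scene dryer [([0.538, 0.048, -0.0], 0.56)]
scene dryer_corner0 [([0.461, 0.01, 0.012], 0.92), ([0.606, 0.089, 0.008], 0.88)]
scene solvent [([0.525, -0.103, -0.002], 0.61), ([0.696, -0.072, -0.0], 0.16)]
scene blue_cap [([0.708, 0.157, 0.0], 0.84), ([0.524, -0.103, -0.002], 0.61)]
```

View pics/g.png

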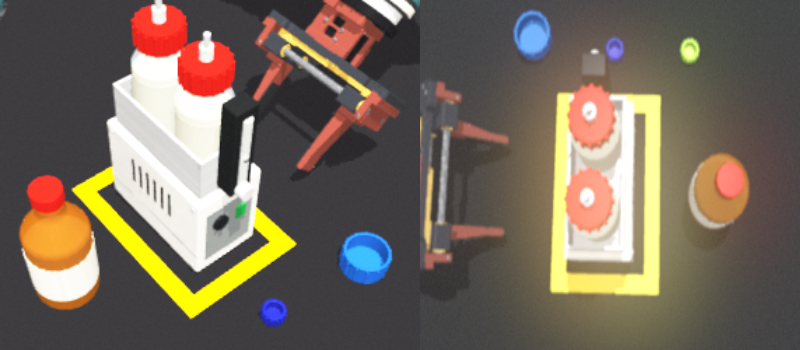

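The gripper is about 95 mm clear, the stand is inside the tape, and the bottle and caps haven't moved. Handing in.

```bash
python3 -c "
from cell import bot
print(bot.hand_in())"
```

```text
the job is handed in; nothing more can be done
None
```

The drying stand is back in its place: upright, with its whole base inside the yellow tape outline. I pushed it with the two open fingertips about 30 mm above the bench, tilting the gripper away from the bottles. The push followed an arc that also turned the stand square to the outline.

- **Position:** after I backed off, the top and scene cameras put the stand's centre at about (0.535, 0.047) m. The outline's centre is at (0.534, 0.048) m, which leaves roughly 15 mm of clearance on every side.
- **Forces and time:** readings after each push step were about 4 N, and the clock stood at about 10.6 s at the last look.
- **Other objects:** the amber bottle and blue cap measured within about 5 mm of where they started, which is the cameras' accuracy. The small caps also looked untouched in the pictures.
- **Checks that disagreed:** the first tape measurement from the top camera came out too small because of a colour threshold. The corrected one agreed with the scene camera. The detector also missed the stand once in the scene view and gave a few weak false matches.

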